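# Load the dropper rack on the bench shaker and close its hold-down clamp

## Robot

A 6-joint arm with a two-finger parallel gripper is mounted at the origin on the work surface. World frame = base frame: x ahead of the robot, y to its left, z up, the work surface at z = 0. Lengths are in m, angles in rad, forces in N, time in s.
With the tool pointing down it reaches from about 0.275 to 0.875 m from the base axis. Payload 12.5 kg.
Tool frame: the origin (TCP) lies on the mounting face of the last link; the fingertips stand 173 mm ahead of it and the grasp point (between the pads) lies 155 mm ahead of it; z points along the fingers, y is the line along which they close (so a half turn about z gives the same grasp; the last joint's range is limited). The gripper opens to 85 mm and grips with 20 to 120 N. Pads are 22 mm wide; open, the fingers measure 114 mm over their backs; the gripper's body (76 mm by 85 mm) begins 54 mm behind the grasp point. The pads swing forward as they close: fully open they stand 13 mm farther back than shut.
Start: joints at [-1.236, 0.351, 1.652, -0, 1.139, -0.085], TCP at [0.224, -0.502, 0.405] pointing down, gripper open.
Joint ranges: [-2.75, 2.75], [-0.79, 2.1], [0.01, 2.65], [-1.57, 4.71], [0.07, 3.14], [-2.87, 2.87]. Speed limits (rad/s): [2.22, 2.22, 2.79, 3.14, 3.14, 3.14].

## Interface

Orientations are given as a unit quaternion [w, x, y, z].
In Python, from bench import manip, eyes, order gives the robot as it stands. The module is installed in compiled form; this text tells all that it offers.
- The arm moves only by the tool jog_arm, never from a script. Its argument "deltas" is a list of rows, each an object of numbers: "dx", "dy", "dz": the shift along the world's x, y, z in units of 25 mm (1.0 is 25 mm); "twist": the turn about the world's z in degrees. A call has 1 to 8 rows; each row shifts and turns the commanded pose from where the row before left it; what a row does not reach is not made up. A row lasts 1/10 s, in which the tool goes at most 50 mm and 8.59 degrees, less where a joint would pass 70% of its speed; a pose out of reach is approached as far as the arm can. A call is refused whole if a number of a shift passes 1 or a number of a turn 8.59, either way. A call with a gripper value outside its range is refused whole. "hand" is the opening, from 0 (shut) to 1 (fully open), set as the call begins (left out, the last holds). The fingers move at their own pace and stop on an object; the grip force is fixed at half the most. Time passes only in rows, so rows that do not move let the fingers close. It gives the time, the measured TCP pose, the force, the opening and the grip force at its end, in the units of the state.
- manip.get_state(): the state, without advancing time (a new reading comes with each control period).
- eyes.read_camera(name): name is "side" or "top"; returns a dict with "frame" (384x512x3 uint8, red, green, blue), "z_map" (384x512 float32, m along the optical axis (not along the pixel's ray), 0 where there is no reading), "mtx" (3x3 intrinsics, pixels), "R" (3x3) and "t" (3): a world point X has camera coordinates R X + t. Camera axes: x right, y down, z forward; pixel columns grow to the right and rows downward; lengths in m; the calibration is good to about 2 mm. A picture is of the moment at which its call begins.
- order.job_done(): hands the job in; it is judged then, once.
The state is a dict: "time": time; "joint_pos": joint angles; "joint_vel": joint speeds; "effort": joint torques, N m; "tool_pos": TCP position; "eef_rot": TCP orientation; "wrist_force": force on the tool from outside, world axes, zero at the start; "torque": the same for the moment, N m; "width": finger opening in m; "grasp_force": force on a finger pad.
Only numpy, scipy, OpenCV 4.12 (cv2) and the standard library are available. Lean on these libraries where they do the work, as an engineer would, in place of code of your own. Each camera call takes 0.05 s, during which the arm holds its last target. There are 200 camera calls.

## Task

Put the tube rack with the blue collars into the shaker's pocket and push it gently down, feeling that it sits fully home on the pocket floor, and only then swing the hinged hold-down frame shut over it. Keep the rack upright, never lean on it with more than about 3 kg, and leave the other rack and the rest of the bench as they are.

Things in the scene. Friction and masses are not known exactly. Their poses are not given: they have to be found in the camera images.
- shaker: Bench shaker: light grey base 215 x 190 mm, fixed. Origin on the table under its centre; x runs from the control panel (robot side) to the clamp hinge, y along the shaking stroke, z up. On it rides an aluminium platform: a flat deck 100 mm above the table, x from -68 to +82 mm, 150 mm wide, with a pocket 100 x 59 mm (x, y), 16 mm deep, in the middle of its width.
- mid_stroke (a point): Point fixed to the BASE: where the pocket floor's centre is when the platform is at mid stroke, 84 mm above the table. The platform, with pocket and clamp, stands where the last run stopped it, anywhere from -16 to +16 mm from here along the shaker's y; no pose given here tells where. It does not give way below 22 N. Height of the rack's origin when fully home.
- rack: Tube rack to load: whitish, four tubes with BLUE collars and clear dropper bulbs, 0.17 to 0.34 kg. Body 96 x 56 x 34 mm (x, y, z), origin at the centre of its underside, z up. Goes in either way round, its x along the shaker's x, 2 mm (x) and 1.5 mm (y) play each side. Tubes stand at x = +-25 and +-39 mm, y = 0, and reach 79 mm above the underside.
- rack_handle (a point): On the rack's upright carrying handle, a plate 30 mm long in the rack's x, 12 mm thick in y, its top 70 mm above the rack's underside; this point is on its middle 12 mm below the top. Springs in the pocket's two short ends catch the rack: set in, it drops about 8 mm, hangs there, and must be pushed with 5 to 16 N over the last 8 mm until it stops dead on the floor.
- clamp (a joint): Angle a of the hold-down frame, rad: 0 closed on its stop posts, 1.7 to 1.95 open at the start; its stiff hinge (0.28 N m) keeps it where it is left. The frame is 48 mm wide, two arms and a cross bar, open in the middle to pass over handle and tubes; two sprung pads under the arms hold the rack down when closed. Beyond the bar it has a red ball knob of 24 mm diameter.
- hinge_mid (a point): Point fixed to the BASE: middle of the clamp's hinge axis (along the shaker's y) when the platform is at mid stroke, 123 mm above the table; the true one is off along y as the pocket is. From the true one the red knob's centre lies -156 cos a + 3 sin a mm along the shaker's x and 156 sin a + 3 cos a mm up (a = clamp angle).
- spare: A second rack of the same build with BROWN collars, a bystander: leave it. Origin at the centre of its underside.
- jar: Small white jar with a red lid, 52 mm diameter, 55 mm high, a bystander left of the shaker. Origin at the centre of its underside.
- vial_blue: Amber vial with a blue cap, 26 mm diameter, 85 mm high, a bystander left of the shaker. Origin at the centre of its underside.
- vial_brown: Yellow vial with a brown cap, 28 mm diameter, 95 mm high, a bystander left of the shaker. Origin at the centre of its underside.
- pen: Black marker pen, 130 mm long, 11 mm thick, lying near the towel's corner, a bystander. Origin under its middle.
Not all that is in view belongs to the job. What is shaped like the rack but green or red is not meant.

How it is judged:
On the way, in this order (a step that is already met when the one before it is completed fails the run):
1. the rack is fully home in the pocket while the clamp still stands open (z of rack in the frame of shaker below 0.0855 m and horizontal distance between rack and shaker below 0.02 m and angle between rack's own z axis and vertical below 0.03 rad and value of joint clamp above 0.8 rad), for 0.2 s.
2. the clamp is closed over the seated rack (value of joint clamp below 0.05 rad and z of rack in the frame of shaker below 0.0855 m), for 0.2 s.
At the end, for the whole second after the job is handed in: The blue-collared rack stands level (within 0.03 rad) in the shaker's pocket, its underside within 1.5 mm of the pocket floor, and the hold-down frame is closed over it (clamp angle below 0.05 rad), everything at rest (all of step 2 and z of rack in the frame of shaker above 0.082 m and horizontal distance between rack and shaker below 0.02 m and angle between rack's own z axis and vertical below 0.03 rad and linear speed of rack below 0.01 m/s); the robot touches nothing.
It fails at once if the rack is pressed onto the shaker's deck or pocket floor with more than 30 N (contact force between rack and platform_c0 above 30 N or contact force between rack and platform_c1 above 30 N or contact force between rack and platform_c2 above 30 N or contact force between rack and platform_c3 above 30 N or contact force between rack and platform_c4 above 30 N).
It fails at once if the clamp is brought down while the rack is not fully home (value of joint clamp below 0.3 rad and z of rack in the frame of shaker above 0.0865 m).
It fails at once if the rack is tipped by more than 20 degrees (angle between rack's own z axis and vertical above 0.35 rad).
It fails at once if a bystander is moved by more than 20 mm (distance of any of spare, jar, vial_blue, vial_brown, pen from where it was at the start of the episode above 0.02 m).
It also fails if it takes over 70 s, if anything falls off the work surface, if the arm or the gripper's body presses on something with over 40 N, if the wrist force passes 120 N, or if a joint passes its speed limit or range.

## Working session

There is one attempt and no reset: what is moved stays moved. The work goes in short steps, Python scripts to look and compute and a tool call to move; the robot and the scene stay as the last step left them, time stands still between calls to the robot, and variables do not carry over. Pictures are saved under pics/ and viewed, at most 10 in all, crops included, and the job is handed in when it is done.

Besides the shell and the picture viewer there is one more tool, called after ">>>" as name([rows], argument=value, ...), one row to a line, values as JSON. jog_arm: Moves the arm, as the interface text tells. Its arguments: {"type":"object","properties":{"deltas":{"type":"array"},"hand":{"type":"number"}},"required":["deltas"]}

```bash
mkdir -p pics && cat > h.py <<'E'
import numpy as np, cv2
from bench import manip, eyes, order
def cam(n):
    c=eyes.read_camera(n); z=c["z_map"]; v,u=np.mgrid[:384,:512]
    K=c["mtx"]; p=np.stack([(u-K[0,2])/K[0,0]*z,(v-K[1,2])/K[1,1]*z,z],-1)
    c["P"]=(p-c["t"])@c["R"]; c["P"][z==0]=np.nan
    return c
def save(c,n): cv2.imwrite(n,c["frame"][...,::-1])
E
python3 - <<'E'
from h import *
a=cam("top");b=cam("side")
import pickle;pickle.dump((a,b),open("c0.pkl","wb"))
im=np.vstack([a["frame"],b["frame"]])
save(a,"pics/top0.png");save(b,"pics/side0.png")
print(a["R"],a["t"],b["R"],b["t"],a["mtx"])
print(manip.get_state())
E
```

```text
[[ 6.76487788e-03 -9.99976049e-01  1.46231208e-03]
 [-9.86875252e-01 -6.91218040e-03 -1.61336477e-01]
 [ 1.61342721e-01 -3.51698039e-04 -9.86898375e-01]] [-0.05180236  0.51893425  1.28400386] [[-0.99561219 -0.09329895  0.00718838]
 [-0.05725774  0.54664383 -0.83540534]
 [ 0.07401296 -0.83215133 -0.54958734]] [0.47153622 0.14439909 1.2908874 ] [[485.95220033   0.         260.0738112 ]
 [  0.         485.95220033 188.88754757]
 [  0.           0.           1.        ]]
{'time': 0.1, 'joint_pos': array([-1.23558355e+00,  3.51143153e-01,  1.65234491e+00,  3.27227978e-05,
        1.13910513e+00, -8.46397987e-02]), 'joint_vel': array([ 0.00022971, -0.00121342, -0.00107083,  0.00212054, -0.00013681,
        0.00062444]), 'effort': array([ 1.81828702e-03, -5.06831396e+01, -2.91876286e+01, -2.81601626e-05,
        2.66490038e-03, -2.46326522e-05]), 'tool_pos': array([ 0.22416109, -0.50211747,  0.40423942]), 'eef_rot': array([-4.98205946e-04,  9.78047583e-01,  2.08381079e-01, -4.77727875e-05]), 'wrist_force': array([0.12013143, 0.24024946, 0.25310521]), 'torque': array([-0.04735563,  0.01251666,  0.0098239 ]), 'grasp_force': 0.0, 'width': 0.08471962720256433}
```

View pics/top0.png

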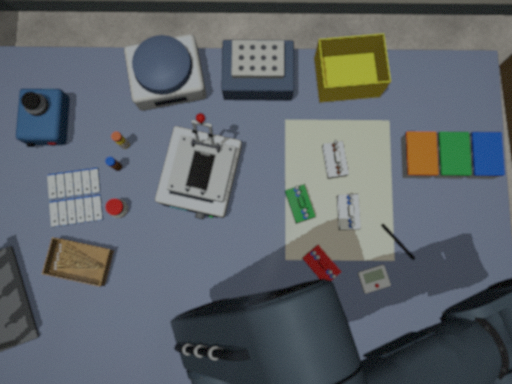

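View pics/side0.png

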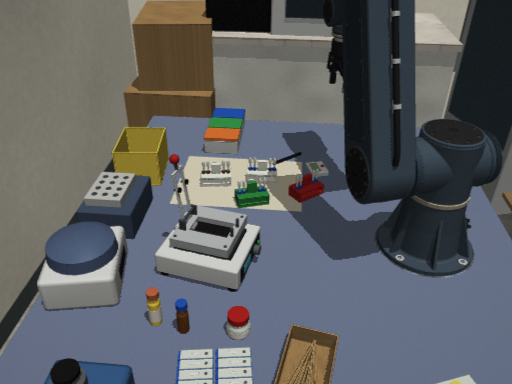

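The top view shows the blue-collared rack at about (348,211), the brown spare at (335,160), the shaker at (200,172) and the knob at (201,118). Next I'll measure from depth and view zoomed crops.

```bash
python3 - <<'E'
from h import *
import pickle
a,b=pickle.load(open("c0.pkl","rb"))
P=a["P"];F=a["frame"]
def show(n,r0,r1,c0,c1,zmin,zmax):
    Q=P[r0:r1,c0:c1];m=(Q[...,2]>zmin)&(Q[...,2]<zmax)
    q=Q[m];
    if len(q)<5: print(n,len(q));return
    r=cv2.minAreaRect((q[:,:2]*1000).astype(np.float32))
    print(n,len(q),"mean",q.mean(0).round(4),"rect",np.round(r[0],1),np.round(r[1],1),round(r[2],1))
show("rack body",188,236,332,366,.025,.2)
show("rack hi",188,236,332,366,.055,.2)
show("rack handle",188,236,332,366,.060,.072)
show("spare",138,184,318,354,.025,.2)
show("deck",125,222,155,246,.09,.108)
show("deckall",125,222,155,246,.09,.13)
show("floor",125,222,155,246,.075,.09)
show("base",115,225,150,250,.03,.2)
for nm,c in(("t",a),("s",b)):
    f=c["frame"].astype(int);m=(f[...,0]>130)&(f[...,1]<60)&(f[...,2]<70)
    n,l,s,ce=cv2.connectedComponentsWithStats(m.astype(np.uint8))
    for i in range(1,n):
        if s[i,4]>15: print(nm,ce[i].round(1),s[i,4],np.nanmedian(c["P"][l==i],0).round(4))
Z=P[...,2]*1000
print(np.round(Z[192:234:2,334:364:2]).astype(int))
c1=cv2.resize(F[110:225,150:250],None,fx=4.5,fy=4.5,interpolation=cv2.INTER_CUBIC)
c2=cv2.resize(F[185:240,325:370],None,fx=7,fy=7,interpolation=cv2.INTER_CUBIC)
o=np.zeros((520,770,3),np.uint8);o[:min(520,c1.shape[0]),:450]=c1[:520];o[:385,450:765]=c2
cv2.imwrite("pics/crop.png",o[...,::-1])
E
```

```text
rack body 730 mean [ 0.4602 -0.2903  0.0408] rect [ 461.4 -291.9] [95.8 56.9] 2.2
rack hi 118 mean [ 0.4614 -0.2909  0.071 ] rect [ 462.3 -292. ] [85.9 12.5] 1.7
rack handle 61 mean [ 0.4601 -0.2907  0.0672] rect [ 462.9 -292. ] [84.6 12.5] 1.7
spare 696 mean [ 0.6066 -0.2566  0.041 ] rect [ 608.3 -257.8] [96.5 57.1] 8.6
deck 2322 mean [0.565  0.106  0.1001] rect [567.3 106.8] [151.3 151.1] 77.7
deckall 2440 mean [0.5665 0.1057 0.1013] rect [567.3 106.8] [151.3 151.1] 77.7
floor 902 mean [0.5516 0.1122 0.084 ] rect [567.4 117.7] [172.1 185.3] 77.7
base 5686 mean [0.5561 0.1149 0.0854] rect [558.9 120.2] [191.4 231.8] 77.9
t [199.2 117.1] 28 [0.6432 0.0915 0.2874]
t [113.7 206.4] 190 [0.4675 0.3441 0.056 ]
s [173.9 156.8] 33 [0.6442 0.0946 0.2864]
s [237.9 313.6] 271 [0.4674 0.3438 0.055 ]
[[ 3  1  6 -1  1 -1 -3  3  1  2  4 -1 -1  3 -4]
 [ 2  1 32 35 30 36 36 36 73 78 35 32 31  3 -1]
 [-1  2 31 34 38 35 35 43 77 77 34 36 31  0 -1]
 [ 1  6  9 36 32 38 35 46 44 74 31 38 31 -1  0]
 [-3 -2 12 36 34 34 35 40 77 79 32 36 32  0  1]
 [ 2 -6 12 30 37 36 31 46 46 34 39 31 33  6  0]
 [ 3  1 14 35 33 34 38 33 71 65 34 39 36  2 -1]
 [ 2  1 12 33 34 30 37 51 71 73 32 36 33 -3  3]
 [-1  3 17 30 36 33 36 48 69 65 37 39 42 -1 -3]
 [ 1  0 13 34 35 37 33 45 72 71 33 40 36 -2 -1]
 [-1  2 16 35 33 34 34 44 69 67 70 34 33 -1  1]
 [-1 -4 12 33 37 38 36 42 66 71 70 35 36  3 -3]
 [ 2  1  9 35 34 34 32 33 39 34 37 35 34  0 -2]
 [ 0  0  5 36 33 30 35 39 46 80 78 32 33 32  5]
 [ 3 -5  4 37 34 32 35 36 46 76 34 33 32 31  2]
 [ 0 -3  6 34 35 36 39 32 39 36 31 35 30 33  0]
 [-1  1 -1 37 35 34 36 34 39 79 79 33 29 35  1]
 [ 2  0 -4 35 37 32 31 34 41 44 35 32 35 30  2]
 [ 2  2  1 33 36 31 32 31 29 32 35 34 35 40 -2]
 [ 2  0 -7  1 -6 -4  2  6 -1 -2 -2  1 -3  0 -4]
 [-4  2  2  0 -2 -4  1 -3 -1 -3 -4  1  1  2  0]]
```

View pics/crop.png

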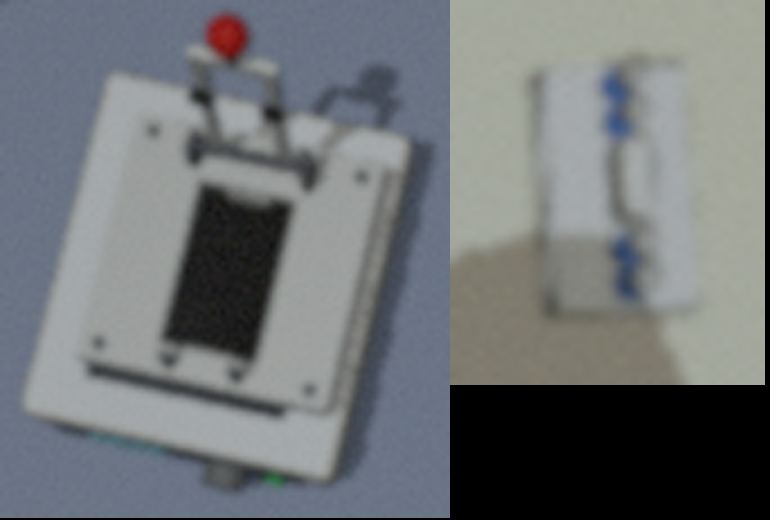

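```bash
cat >> h.py <<'E'
def onplane(c,uv,z):
    uv=np.atleast_2d(uv); d=np.c_[uv,np.ones(len(uv))]@np.linalg.inv(c["mtx"]).T@c["R"]; C=-c["R"].T@c["t"]
    return (C+d*((z-C[2])/d[:,2])[:,None])[:,:2]
def rect(q):
    r=cv2.minAreaRect((q*1000).astype(np.float32)); return np.round(r[0],1),np.round(r[1],1),round(r[2],2)
E
python3 - <<'E'
from h import *
import pickle
a,b=pickle.load(open("c0.pkl","rb"))
for nm,c,(r0,r1,c0,c1) in (("top",a,(140,200,175,225)),("side",b,(205,250,170,245))):
    print(nm,"C",(-c["R"].T@c["t"]).round(3))
    g=c["frame"].astype(float).mean(-1); m=np.zeros(g.shape,np.uint8); m[r0:r1,c0:c1]=g[r0:r1,c0:c1]<60
    n,l,s,ce=cv2.connectedComponentsWithStats(m); i=1+s[1:,4].argmax()
    cn=max(cv2.findContours((l==i).astype(np.uint8),cv2.RETR_EXTERNAL,cv2.CHAIN_APPROX_NONE)[0],key=len)[:,0].astype(float)
    print(s[i],ce[i],"z",np.nanmedian(c["P"][l==i][:,2]))
    for z in(.084,.1): print(z,rect(onplane(c,cn,z)),onplane(c,ce[i],z))
# deck edge by shaker-frame profiles
P=a["P"]; Q=P[120:225,150:250].reshape(-1,3); y=np.deg2rad(-12.3); R=np.array([[np.cos(y),np.sin(y)],[-np.sin(y),np.cos(y)]])
s=(Q[:,:2]-[.5605,.1083])@R.T*1000
for nm,k,o,lim in(("x",0,1,25),("y",1,0,40)):
    w=np.abs(s[:,o])<lim
    h=[(int(v),int(np.nanmedian(Q[w&(np.abs(s[:,k]-v)<1.5),2])*1000)) for v in range(-90,100,3) if (w&(np.abs(s[:,k]-v)<1.5)).sum()>3]
    print(nm,h)
# base centre
q=P[115:230,145:255].reshape(-1,3);q=q[(q[:,2]>.05)&(q[:,2]<.088)];s=(q[:,:2]-[.5605,.1083])@R.T*1000
print(np.percentile(s,[1,99],axis=0))
E
```

```text
top C [ 0.305 -0.048  1.351]
[187 152  27  38 654] [200.09633028 170.39449541] z 0.08520457907584045
0.084 (array([561.8, 111.4]), array([52.1, 94.1]), 77.51) [[0.5611279  0.11153162]]
0.1 (array([558.6, 109.4]), array([51.4, 92.9]), 77.51) [[0.55789731 0.10951998]]
side C [0.382 1.039 0.827]
[194 221  39  16 352] [213.30397727 228.83238636] z 0.08480948131496435
0.084 (array([556.6,  97. ]), array([ 40. , 102.7]), 78.57) [[0.55844182 0.09660457]]
0.1 (array([552.8, 117.3]), array([ 39.1, 100.5]), 78.57) [[0.55464487 0.11691255]]
x [(-90, 68), (-87, 68), (-84, 68), (-81, 68), (-78, 69), (-75, 71), (-72, 77), (-69, 80), (-66, 100), (-63, 102), (-60, 102), (-57, 100), (-54, 102), (-51, 100), (-48, 91), (-45, 86), (-42, 84), (-39, 84), (-36, 84), (-33, 84), (-30, 84), (-27, 85), (-24, 85), (-21, 85), (-18, 86), (-15, 85), (-12, 85), (-9, 86), (-6, 84), (-3, 84), (0, 84), (3, 85), (6, 83), (9, 85), (12, 83), (15, 86), (18, 84), (21, 85), (24, 87), (27, 85), (30, 85), (33, 85), (36, 85), (39, 84), (42, 84), (45, 84), (48, 91), (51, 99), (54, 100), (57, 100), (60, 101), (63, 121), (66, 136
[... 158 characters left out ...]
, 65), (-78, 68), (-75, 87), (-72, 100), (-69, 100), (-66, 99), (-63, 100), (-60, 100), (-57, 100), (-54, 99), (-51, 99), (-48, 99), (-45, 100), (-42, 100), (-39, 101), (-36, 101), (-33, 100), (-30, 99), (-27, 85), (-24, 84), (-21, 86), (-18, 85), (-15, 84), (-12, 84), (-9, 85), (-6, 83), (-3, 85), (0, 85), (3, 85), (6, 85), (9, 85), (12, 84), (15, 84), (18, 84), (21, 85), (24, 85), (27, 85), (30, 95), (33, 99), (36, 100), (39, 101), (42, 100), (45, 100), (48, 99), (51, 100), (54, 101), (57, 100), (60, 100), (63, 100), (66, 100), (69, 100), (72, 100), (75, 99), (81, 70), (84, 68), (87, 69), (90, 68), (93, 68), (96, 69), (99, 68)]
[[-107.06647046  -83.31101377]
 [ 108.93984302  104.27668084]]
```

>>> jog_arm([
  {"dx":1,"dy":1,"twist":-4},
  {"dx":1,"dy":1,"twist":-4},
  {"dx":1,"dy":1,"twist":-4},
  {"dx":1,"dy":1,"twist":-4},
  {"dx":1,"dy":1,"twist":-4},
  {"dx":1,"dy":1,"twist":-2},
  {"dx":1,"dy":1,"dz":-1},
  {"dx":1,"dy":1,"dz":-1},
], hand=1)

```text
schema error: expected keys dx, dy, dz, twist
```

>>> jog_arm([
  {"dx":1,"dy":1,"dz":0,"twist":-4},
  {"dx":1,"dy":1,"dz":0,"twist":-4},
  {"dx":1,"dy":1,"dz":0,"twist":-4},
  {"dx":1,"dy":1,"dz":0,"twist":-4},
  {"dx":1,"dy":1,"dz":0,"twist":-4},
  {"dx":1,"dy":1,"dz":0,"twist":-2},
  {"dx":1,"dy":1,"dz":-0.8,"twist":0},
  {"dx":1,"dy":1,"dz":-0.8,"twist":0},
], hand=1)

```text
time: 0.9
tool_pos: [0.425, -0.301, 0.3644]
eef_rot: [0.0, 1.0, 0.018, 0.0]
wrist_force: [-0.3, -0.2, -0.4]
width: 0.0856
grasp_force: 0.0
```

>>> jog_arm([
  {"dx":1,"dy":0.4,"dz":-0.8,"twist":0},
  {"dx":0.5,"dy":0,"dz":0,"twist":0},
  {"dx":0,"dy":0,"dz":0,"twist":0},
  {"dx":0,"dy":0,"dz":0,"twist":0},
])

```text
time: 1.3
tool_pos: [0.4613, -0.2929, 0.3454]
eef_rot: [0.0, 1.0, 0.018, 0.0]
wrist_force: [0.5, -0.1, -0.4]
width: 0.0852
grasp_force: 0.0
```

>>> jog_arm([
  {"dx":0,"dy":0,"dz":-1,"twist":0},
  {"dx":0,"dy":0.04,"dz":-1,"twist":0},
  {"dx":0,"dy":0,"dz":-1,"twist":0},
  {"dx":0,"dy":0,"dz":-1,"twist":0},
  {"dx":0,"dy":0,"dz":-0.7,"twist":0},
  {"dx":0,"dy":0,"dz":-0.4,"twist":0},
  {"dx":0,"dy":0,"dz":-0.1,"twist":0},
  {"dx":0,"dy":0,"dz":0,"twist":0},
])

```text
time: 2.1
tool_pos: [0.4615, -0.2917, 0.2153]
eef_rot: [0.0, 1.0, 0.018, 0.0]
wrist_force: [0.3, -0.2, 0.3]
width: 0.0854
grasp_force: 0.0
```

>>> jog_arm([
  {"dx":0,"dy":0,"dz":0,"twist":0},
  {"dx":0,"dy":0,"dz":0,"twist":0},
  {"dx":0,"dy":0,"dz":0,"twist":0},
  {"dx":0,"dy":0,"dz":0,"twist":0},
  {"dx":0,"dy":0,"dz":0,"twist":0},
  {"dx":0,"dy":0,"dz":0,"twist":0},
  {"dx":0,"dy":0,"dz":0,"twist":0},
  {"dx":0,"dy":0,"dz":0,"twist":0},
], hand=0)

```text
time: 2.9
tool_pos: [0.4617, -0.2912, 0.2147]
eef_rot: [-0.0, 1.0, 0.018, -0.0]
wrist_force: [0.0, -0.3, -1.0]
width: 0.011
grasp_force: 62.4
```

>>> jog_arm([
  {"dx":0,"dy":0,"dz":0.2,"twist":0},
  {"dx":0,"dy":0,"dz":0.6,"twist":0},
  {"dx":0,"dy":0,"dz":1,"twist":0},
  {"dx":0,"dy":0,"dz":1,"twist":0},
  {"dx":0,"dy":0,"dz":1,"twist":0},
  {"dx":0,"dy":0,"dz":1,"twist":0},
  {"dx":0,"dy":0.4,"dz":1,"twist":-0.4},
  {"dx":0,"dy":0.6,"dz":0.4,"twist":-1},
])

```text
time: 3.7
tool_pos: [0.4617, -0.2664, 0.3732]
eef_rot: [0.001, 1.0, 0.005, 0.002]
wrist_force: [-0.1, -0.8, -2.0]
width: 0.0114
grasp_force: 62.3
```

>>> jog_arm([
  {"dx":0.2,"dy":1,"dz":0,"twist":-1.5},
  {"dx":0.3,"dy":1,"dz":0,"twist":-1.5},
  {"dx":0.3,"dy":1,"dz":0,"twist":-1.5},
  {"dx":0.3,"dy":1,"dz":0,"twist":-1.5},
  {"dx":0.3,"dy":1,"dz":0,"twist":-1.5},
  {"dx":0.3,"dy":1,"dz":0,"twist":-1.5},
  {"dx":0.3,"dy":1,"dz":0,"twist":-1},
  {"dx":0.3,"dy":1,"dz":0,"twist":-1},
])

```text
time: 4.5
tool_pos: [0.5192, -0.0651, 0.3709]
eef_rot: [0.0, 0.996, -0.091, 0.0]
wrist_force: [1.6, -0.6, -2.3]
width: 0.0108
grasp_force: 62.1
```

>>> jog_arm([
  {"dx":0.3,"dy":1,"dz":0,"twist":-1},
  {"dx":0.3,"dy":1,"dz":0,"twist":-1},
  {"dx":0.3,"dy":1,"dz":0,"twist":0},
  {"dx":0.3,"dy":1,"dz":0,"twist":0},
  {"dx":0.3,"dy":1,"dz":0,"twist":0},
  {"dx":0.3,"dy":1,"dz":0,"twist":0},
  {"dx":0.16,"dy":0.6,"dz":0,"twist":0},
  {"dx":0,"dy":0.4,"dz":0,"twist":0},
])

```text
time: 5.3
tool_pos: [0.5682, 0.1097, 0.3703]
eef_rot: [-0.0, 0.994, -0.107, 0.0]
wrist_force: [0.2, -0.6, -1.7]
width: 0.0108
grasp_force: 62.1
```

>>> jog_arm([
  {"dx":0,"dy":0,"dz":0,"twist":0},
  {"dx":0,"dy":0,"dz":0,"twist":0},
  {"dx":0,"dy":0,"dz":0,"twist":0},
])

```text
time: 5.6
tool_pos: [0.568, 0.1079, 0.3698]
eef_rot: [0.0, 0.994, -0.108, -0.0]
wrist_force: [0.7, -0.1, -0.7]
width: 0.0108
grasp_force: 62.1
```

```bash
python3 - <<'E'
from h import *
import pickle
a=cam("top");b=cam("side");pickle.dump((a,b),open("c1.pkl","wb"))
s=manip.get_state();print(s["tool_pos"],s["eef_rot"],s["wrist_force"],s["width"])
o=np.zeros((600,800,3),np.uint8)
t=cv2.resize(a["frame"][100:225,140:260],(400,416));o[:416,:400]=t
t=cv2.resize(b["frame"][140:290,150:270],(400,500));o[:500,400:]=t
cv2.imwrite("pics/held.png",o[...,::-1])
E
```

```text
[0.56814304 0.10805486 0.36975979] [ 3.64167615e-05  9.94153171e-01 -1.07979026e-01 -2.22655120e-05] [-0.63130085 -0.3719721  -1.85964166] 0.011054191822398416
```

View pics/held.png

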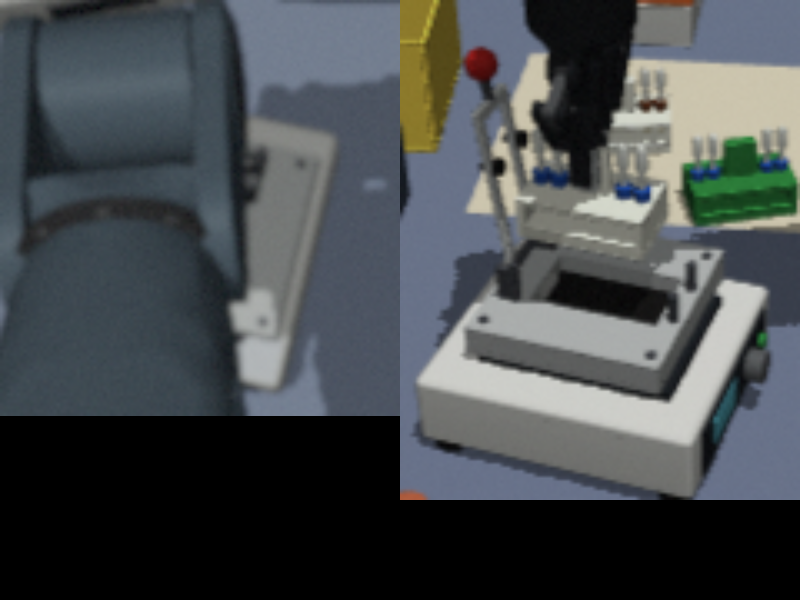

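The side crop shows the rack held upright about 55 mm above the deck, with the pocket (dark) below it and the clamp open at the left. Next I'll move to my pocket estimate and overlay models of both on the image.

>>> jog_arm([
  {"dx":-0.3,"dy":0.06,"dz":-0.6,"twist":0},
  {"dx":0,"dy":0,"dz":0,"twist":0},
  {"dx":0,"dy":0,"dz":0,"twist":0},
  {"dx":0,"dy":0,"dz":0,"twist":0},
])

```text
time: 6.1
tool_pos: [0.561, 0.1101, 0.3554]
eef_rot: [-0.0, 0.994, -0.108, 0.0]
wrist_force: [0.0, -0.0, -1.8]
width: 0.011
grasp_force: 61.9
```

```bash
cat > ov.py <<'E'
from h import *
import pickle,sys
b=cam("side");pickle.dump(b,open("c2.pkl","wb"))
s=manip.get_state();T=s["tool_pos"];q=s["eef_rot"];yaw=2*np.arctan2(q[2],q[1]);print(T,np.rad2deg(yaw))
def proj(X):
    p=X@b["R"].T+b["t"];p=p@b["mtx"].T;return p[:,:2]/p[:,2:]
def box(cx,cy,yw,L,W,z):
    c=np.array([[-1,-1],[1,-1],[1,1],[-1,1]])*[L/2,W/2];r=np.array([[np.cos(yw),-np.sin(yw)],[np.sin(yw),np.cos(yw)]])
    return np.c_[c@r.T+[cx,cy],np.full(4,z)]
f=7;r0,r1,c0,c1=190,270,160,270
im=cv2.resize(b["frame"][r0:r1,c0:c1],None,fx=f,fy=f,interpolation=cv2.INTER_CUBIC)
def dr(X,col): 
    uv=proj(X);u=((uv-[c0,r0]+.5)*f).astype(int);cv2.polylines(im,[u.reshape(-1,1,2)],True,col,1)
py=np.deg2rad(-12.4);pc=[.5604,.1095]
zb=T[2]-.2147
dr(box(*pc,py,.1,.059,.1),(255,0,0));dr(box(*pc,py,.1,.059,.084),(255,128,0))
d=np.array([np.cos(py),np.sin(py)])*.007
dr(box(pc[0]+d[0],pc[1]+d[1],py,.15,.15,.1),(255,0,255))
dr(box(T[0],T[1],yaw,.096,.056,zb),(0,255,0));dr(box(T[0],T[1],yaw,.096,.056,zb+.034),(0,255,255))
cv2.imwrite(sys.argv[1],im[:600,...,::-1])
E
python3 ov.py pics/ov1.png
```

```text
[0.56103187 0.11013339 0.35528948] -12.357974643090824
```

View pics/ov1.png

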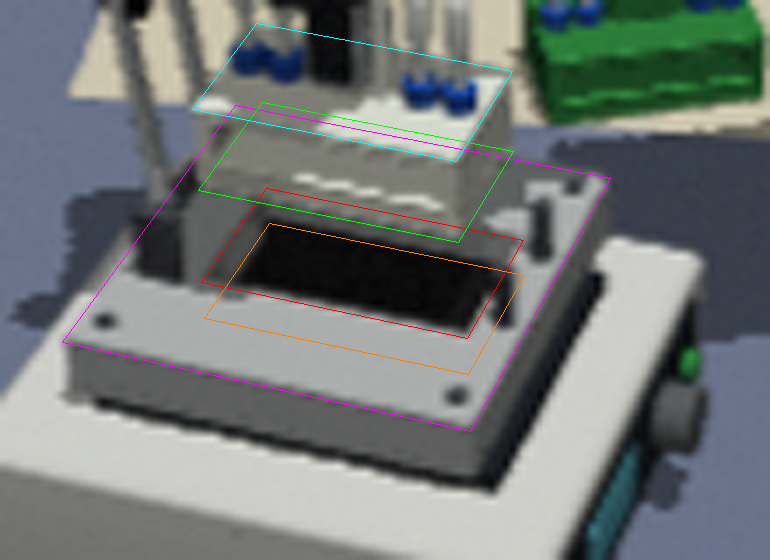

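The overlay agrees with the image to about 1 px (2 mm) for rack, pocket and deck. I'll lower to just above the deck and look again.

>>> jog_arm([
  {"dx":0,"dy":0,"dz":-0.6,"twist":0},
  {"dx":0,"dy":0,"dz":-0.6,"twist":0},
  {"dx":0,"dy":0,"dz":-0.26,"twist":0},
  {"dx":0,"dy":0,"dz":0,"twist":0},
  {"dx":0,"dy":0,"dz":0,"twist":0},
  {"dx":0,"dy":0,"dz":0,"twist":0},
])

```text
time: 6.75
tool_pos: [0.5609, 0.1103, 0.319]
eef_rot: [-0.0, 0.994, -0.108, 0.001]
wrist_force: [-0.7, -0.4, -0.9]
width: 0.0108
grasp_force: 62.1
```

```bash
python3 ov.py pics/x.png && python3 - <<'E'
import pickle,cv2,numpy as np
b=pickle.load(open("c2.pkl","rb"))
im=cv2.resize(b["frame"][205:260,170:245],None,fx=10,fy=10,interpolation=cv2.INTER_CUBIC)
cv2.imwrite("pics/ov2.png",im[...,::-1])
E
```

```text
[0.56086383 0.11029427 0.31894115] -12.345397526636479
```

View pics/ov2.png

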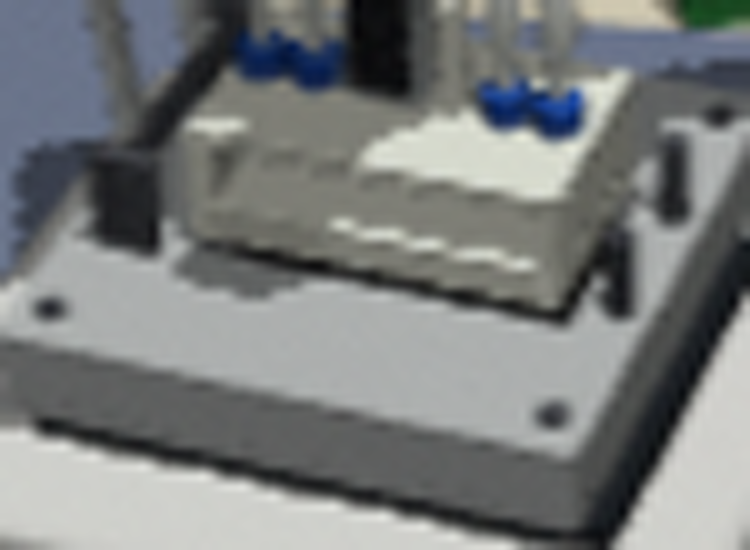

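The rack sits right above the pocket, with a thin dark gap under its near edge at (200–570, 245–320) in the crop. I'll descend in small steps and watch the force.

>>> jog_arm([
  {"dx":0,"dy":0,"dz":-0.06,"twist":0},
  {"dx":0,"dy":0,"dz":-0.06,"twist":0},
  {"dx":0,"dy":0,"dz":-0.04,"twist":0},
  {"dx":0,"dy":0,"dz":-0.02,"twist":0},
  {"dx":0,"dy":0,"dz":0,"twist":0},
])

```text
time: 7.3
tool_pos: [0.5607, 0.1102, 0.3143]
eef_rot: [0.0, 0.994, -0.108, 0.0]
wrist_force: [-2.5, -1.1, 6.1]
width: 0.0109
grasp_force: 63.2
```

>>> jog_arm([
  {"dx":0,"dy":0,"dz":-0.02,"twist":0},
  {"dx":0,"dy":0,"dz":0,"twist":0},
  {"dx":0,"dy":0,"dz":0,"twist":0},
])

```text
time: 7.6
tool_pos: [0.5607, 0.1102, 0.3143]
eef_rot: [0.0, 0.994, -0.108, 0.0]
wrist_force: [-4.4, -1.8, 10.6]
width: 0.011
grasp_force: 64.0
```

```bash
python3 - <<'E'
from h import *
for i in range(3):
    s=manip.get_state();print(s["wrist_force"].round(2),s["torque"].round(3),s["tool_pos"].round(4)); eyes.read_camera("side")
F=s["wrist_force"];M=s["torque"];z=-.2147
# M = r x F ; rx,ry with rz=z
ry=(M[0]+z*F[1])/F[2]; rx=(z*F[0]-M[1])/F[2]
y=np.deg2rad(-12.4);print("world",rx,ry,"shaker",rx*np.cos(y)+ry*np.sin(y),-rx*np.sin(y)+ry*np.cos(y))
E
```

```text
[-4.43 -1.83 10.57] [-0.121  0.836  0.049] [0.5607 0.1102 0.3143]
[-4.64 -1.8  10.42] [-0.117  0.789  0.012] [0.5607 0.1102 0.3143]
[-4.9  -2.02  9.71] [-0.141  0.842  0.075] [0.5607 0.1102 0.3143]
world 0.021746751670166674 0.030224072936494418 shaker 0.014749273309729746 0.03418881001013819
```

Contact at deck height on the +y side means the rack is about 1 mm too far in +y. I'll lift slightly, shift −y and retry.

>>> jog_arm([
  {"dx":0,"dy":0,"dz":0.06,"twist":0},
  {"dx":-0.01,"dy":-0.05,"dz":0,"twist":0},
  {"dx":0,"dy":0,"dz":0,"twist":0},
  {"dx":0,"dy":0,"dz":-0.06,"twist":0},
  {"dx":0,"dy":0,"dz":0,"twist":0},
  {"dx":0,"dy":0,"dz":0,"twist":0},
])

```text
time: 8.35
tool_pos: [0.5604, 0.109, 0.313]
eef_rot: [0.0, 0.994, -0.108, -0.0]
wrist_force: [-0.1, 0.5, -1.8]
width: 0.0109
grasp_force: 62.0
```

```bash
cat > ft.py <<'E'
from h import *
s=manip.get_state();F=s["wrist_force"]+[0,0,1.8];M=s["torque"];z=-.2147
print(F.round(2),M.round(3),s["tool_pos"].round(4),"zb",s["tool_pos"][2]-.2147)
ry=(M[0]+z*F[1])/F[2]; rx=(z*F[0]-M[1])/F[2]
y=np.deg2rad(-12.4);print("shaker",rx*np.cos(y)+ry*np.sin(y),-rx*np.sin(y)+ry*np.cos(y))
E
python3 ft.py
```

```text
[-0.14  0.47 -0.05] [ 0.002 -0.007  0.052] [0.5604 0.109  0.313 ] zb 0.0982804008019435
shaker -1.181772949804355 1.8128765105079763
```

It dropped below deck height freely, so it is entering the pocket.

>>> jog_arm([
  {"dx":0,"dy":0,"dz":-0.04,"twist":0},
  {"dx":0,"dy":0,"dz":-0.04,"twist":0},
  {"dx":0,"dy":0,"dz":-0.04,"twist":0},
  {"dx":0,"dy":0,"dz":0,"twist":0},
  {"dx":0,"dy":0,"dz":0,"twist":0},
])

```text
time: 8.85
tool_pos: [0.5605, 0.109, 0.3102]
eef_rot: [-0.0, 0.994, -0.108, 0.0]
wrist_force: [-0.0, -0.0, -1.5]
width: 0.0112
grasp_force: 62.0
```

```bash
python3 ft.py
```

```text
[-0.01 -0.01  0.26] [ 0.027 -0.    -0.009] [0.5605 0.109  0.3102] zb 0.0954915993441946
shaker -0.01664460300093542 0.11385760768704187
```

>>> jog_arm([
  {"dx":0,"dy":0,"dz":-0.04,"twist":0},
  {"dx":0,"dy":0,"dz":-0.04,"twist":0},
  {"dx":0,"dy":0,"dz":-0.04,"twist":0},
  {"dx":0,"dy":0,"dz":-0.04,"twist":0},
  {"dx":0,"dy":0,"dz":0,"twist":0},
  {"dx":0,"dy":0,"dz":0,"twist":0},
])

```text
time: 9.45
tool_pos: [0.5606, 0.109, 0.3066]
eef_rot: [-0.0, 0.994, -0.108, 0.0]
wrist_force: [-0.3, -0.4, 4.5]
width: 0.011
grasp_force: 63.1
```

```bash
python3 ft.py
```

```text
[-0.27 -0.38  6.33] [0.027 0.009 0.003] [0.5606 0.109  0.3066] zb 0.0918833017425913
shaker 0.003804037430654304 0.018484065513275378
```

>>> jog_arm([
  {"dx":0,"dy":0,"dz":-0.04,"twist":0},
  {"dx":0,"dy":0,"dz":-0.04,"twist":0},
  {"dx":0,"dy":0,"dz":-0.04,"twist":0},
  {"dx":0,"dy":0,"dz":0,"twist":0},
  {"dx":0,"dy":0,"dz":0,"twist":0},
])

```text
time: 9.95
tool_pos: [0.5607, 0.1091, 0.3041]
eef_rot: [-0.0, 0.994, -0.108, 0.001]
wrist_force: [-0.4, -0.1, 8.2]
width: 0.0111
grasp_force: 63.9
```

>>> jog_arm([
  {"dx":0,"dy":0,"dz":-0.04,"twist":0},
  {"dx":0,"dy":0,"dz":-0.04,"twist":0},
  {"dx":0,"dy":0,"dz":0,"twist":0},
  {"dx":0,"dy":0,"dz":0,"twist":0},
])

```text
time: 10.35
tool_pos: [0.5605, 0.1091, 0.3013]
eef_rot: [-0.0, 0.994, -0.108, 0.0]
wrist_force: [0.5, 0.6, 3.3]
width: 0.0113
grasp_force: 62.9
```

>>> jog_arm([
  {"dx":0,"dy":0,"dz":-0.04,"twist":0},
  {"dx":0,"dy":0,"dz":-0.03,"twist":0},
  {"dx":0,"dy":0,"dz":0,"twist":0},
  {"dx":0,"dy":0,"dz":0,"twist":0},
])

```text
time: 10.75
tool_pos: [0.5604, 0.109, 0.2993]
eef_rot: [0.0, 0.994, -0.108, -0.0]
wrist_force: [1.1, 0.3, 1.8]
width: 0.0107
grasp_force: 62.8
```

>>> jog_arm([
  {"dx":0,"dy":0,"dz":-0.02,"twist":0},
  {"dx":0,"dy":0,"dz":0,"twist":0},
  {"dx":0,"dy":0,"dz":0,"twist":0},
])

```text
time: 11.05
tool_pos: [0.5604, 0.109, 0.2989]
eef_rot: [0.0, 0.994, -0.108, -0.0]
wrist_force: [-0.3, 0.1, 2.0]
width: 0.011
grasp_force: 62.8
```

>>> jog_arm([
  {"dx":0,"dy":0,"dz":-0.02,"twist":0},
  {"dx":0,"dy":0,"dz":0,"twist":0},
  {"dx":0,"dy":0,"dz":0,"twist":0},
])

```text
time: 11.35
tool_pos: [0.5605, 0.109, 0.2985]
eef_rot: [0.0, 0.994, -0.108, 0.0]
wrist_force: [0.9, -0.0, 2.4]
width: 0.011
grasp_force: 62.9
```

>>> jog_arm([
  {"dx":0,"dy":0,"dz":-0.02,"twist":0},
  {"dx":0,"dy":0,"dz":0,"twist":0},
  {"dx":0,"dy":0,"dz":0,"twist":0},
])

```text
time: 11.65
tool_pos: [0.5604, 0.109, 0.2984]
eef_rot: [0.0, 0.994, -0.108, 0.0]
wrist_force: [-0.7, -1.6, 8.1]
width: 0.0114
grasp_force: 63.6
```

>>> jog_arm([
  {"dx":0,"dy":0,"dz":-0.02,"twist":0},
  {"dx":0,"dy":0,"dz":0,"twist":0},
  {"dx":0,"dy":0,"dz":0,"twist":0},
])

```text
time: 11.95
tool_pos: [0.5605, 0.1089, 0.2984]
eef_rot: [0.0, 0.994, -0.108, 0.0]
wrist_force: [-3.0, -2.1, 12.7]
width: 0.0111
grasp_force: 64.5
```

It stopped dead at the expected floor height with the force rising stiffly. I'll release and rise.

>>> jog_arm([
  {"dx":0,"dy":0,"dz":0.01,"twist":0},
  {"dx":0,"dy":0,"dz":0,"twist":0},
  {"dx":0,"dy":0,"dz":0,"twist":0},
  {"dx":0,"dy":0,"dz":0,"twist":0},
  {"dx":0,"dy":0,"dz":0,"twist":0},
  {"dx":0,"dy":0,"dz":0,"twist":0},
  {"dx":0,"dy":0,"dz":0,"twist":0},
  {"dx":0,"dy":0,"dz":0,"twist":0},
], hand=1)

```text
time: 12.75
tool_pos: [0.5604, 0.109, 0.2977]
eef_rot: [0.0, 0.994, -0.108, -0.0]
wrist_force: [-0.5, 0.0, 0.2]
width: 0.0857
grasp_force: 0.0
```

>>> jog_arm([
  {"dx":0,"dy":0,"dz":0.3,"twist":0},
  {"dx":0,"dy":0,"dz":1,"twist":0},
  {"dx":0,"dy":0,"dz":1,"twist":0},
  {"dx":-0.5,"dy":0,"dz":1,"twist":0},
  {"dx":-1,"dy":0,"dz":1,"twist":0},
  {"dx":-1,"dy":0,"dz":1,"twist":0},
  {"dx":-1,"dy":-1,"dz":1,"twist":0},
  {"dx":-1,"dy":-1,"dz":0.5,"twist":0},
])

```text
time: 13.55
tool_pos: [0.4468, 0.0588, 0.4701]
eef_rot: [-0.0, 0.994, -0.107, 0.002]
wrist_force: [0.1, -0.3, -0.6]
width: 0.0853
grasp_force: 0.0
```

>>> jog_arm([
  {"dx":0,"dy":-1,"dz":0,"twist":0},
  {"dx":0,"dy":-1,"dz":0,"twist":0},
  {"dx":0,"dy":-1,"dz":0,"twist":0},
  {"dx":0,"dy":-1,"dz":0,"twist":0},
  {"dx":0,"dy":-1,"dz":0,"twist":0},
  {"dx":0,"dy":0,"dz":0,"twist":0},
], hand=0)

```text
time: 14.15
tool_pos: [0.4478, -0.0678, 0.4682]
eef_rot: [0.0, 0.994, -0.109, 0.0]
wrist_force: [-0.6, -0.3, -0.4]
width: 0.0002
grasp_force: 0.0
```

```bash
python3 - <<'E'
from h import *
import pickle
a=cam("top");b=cam("side");pickle.dump((a,b),open("c3.pkl","wb"))
for nm,c in(("t",a),("s",b)):
    f=c["frame"].astype(int);m=(f[...,0]>120)&(f[...,1]<70)&(f[...,2]<75)
    n,l,s,ce=cv2.connectedComponentsWithStats(m.astype(np.uint8))
    for i in range(1,n):
        if s[i,4]>12:
            print(nm,ce[i].round(1),s[i,4],np.nanmedian(c["P"][l==i],0).round(4), onplane(c,ce[i],.27).round(4))
Z=a["P"]; y=np.deg2rad(-12.4); R=np.array([[np.cos(y),np.sin(y)],[-np.sin(y),np.cos(y)]])
for c in(a,b):
    Q=c["P"].reshape(-1,3);s=(Q[:,:2]-[.5604,.1082])@R.T*1000
    w=(abs(s[:,0])<44)&(abs(s[:,1])>10)&(abs(s[:,1])<24); z=Q[w,2]*1000
    print("rack top z",np.median(z[(z>105)&(z<135)]),"n",w.sum())
    for lo in(-44,0): 
        v=w&(s[:,0]>lo)&(s[:,0]<lo+44); zz=Q[v,2]*1000; print(np.median(zz[(zz>105)&(zz<135)]))
    w=(abs(s[:,1])>40)&(abs(s[:,1])<65)&(abs(s[:,0])<50); print("deck z",np.nanmedian(Q[w,2]*1000))
o=np.zeros((560,800,3),np.uint8)
o[:450,:400]=cv2.resize(a["frame"][100:213,150:250],(400,450));o[:500,400:]=cv2.resize(b["frame"][140:290,150:270],(400,500))
cv2.imwrite("pics/seated.png",o[...,::-1])
E
```

```text
t [199.3 117.3] 48 [0.6432 0.0915 0.2872] [[0.6485 0.0933]]
t [113.7 206.3] 208 [0.4676 0.3441 0.0559] [[0.4403 0.2795]]
t [325.9 267.7] 375 [ 0.3075 -0.2212  0.0348] [[ 0.3077 -0.1938]]
s [221.  138.5] 21 [ 0.618  -0.4479  0.0599] [[ 0.554  -0.0413]]
s [173.8 156.8] 32 [0.6437 0.0946 0.2867] [[0.6521 0.0654]]
s [307.3 175.1] 15 [ 0.3186 -0.2163  0.0695] [[0.3348 0.1163]]
s [315.6 184.6] 59 [ 0.2883 -0.22    0.0337] [[0.3171 0.1546]]
s [237.8 313.6] 271 [0.4673 0.344  0.0549] [[0.4437 0.5376]]
rack top z 118.54788016094993 n 329
118.53700549588223
118.59051691938303
deck z 100.44228204724267
rack top z 118.39200858317301 n 280
118.32385848658059
118.41840512224692
deck z 100.254523518075
```

View pics/seated.png

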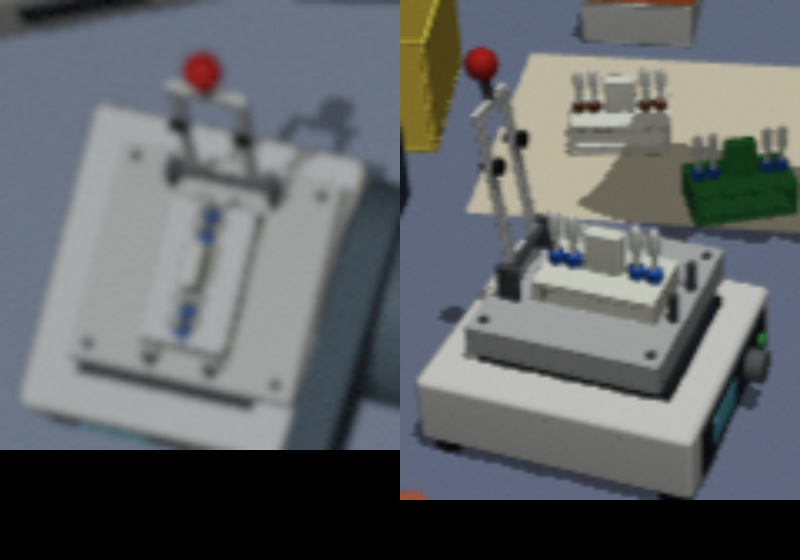

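The seated rack's top is 18.1 mm above the deck (34 − 16 = 18), level at both ends, so it is fully home. The clamp is still open, with the knob at about (0.646, 0.090, 0.278). I'll go around behind the knob with the fingers shut.

>>> jog_arm([
  {"dx":1,"dy":0,"dz":0,"twist":0},
  {"dx":1,"dy":0,"dz":0,"twist":0},
  {"dx":1,"dy":0,"dz":0,"twist":0},
  {"dx":1,"dy":0,"dz":0,"twist":0},
  {"dx":1,"dy":0,"dz":0,"twist":0},
  {"dx":1,"dy":0,"dz":0,"twist":0},
  {"dx":1,"dy":0,"dz":0,"twist":0},
  {"dx":1,"dy":0,"dz":0,"twist":0},
])

```text
time: 15.05
tool_pos: [0.6489, -0.0646, 0.4679]
eef_rot: [-0.0, 0.994, -0.107, -0.0]
wrist_force: [0.4, -0.3, -0.6]
width: -0.0001
grasp_force: 0.0
```

>>> jog_arm([
  {"dx":1,"dy":0,"dz":0,"twist":0},
  {"dx":0.8,"dy":0,"dz":0,"twist":0},
  {"dx":0,"dy":0.5,"dz":-0.3,"twist":0},
  {"dx":0,"dy":1,"dz":-0.4,"twist":0},
  {"dx":0,"dy":1,"dz":-0.4,"twist":0},
  {"dx":0,"dy":1,"dz":0,"twist":0},
  {"dx":0,"dy":0,"dz":0,"twist":0},
  {"dx":0,"dy":0,"dz":0,"twist":0},
])

```text
time: 15.85
tool_pos: [0.6925, 0.0229, 0.4403]
eef_rot: [0.0, 0.994, -0.107, -0.0]
wrist_force: [0.1, -0.1, 1.2]
width: 0.0002
grasp_force: 0.0
```

>>> jog_arm([
  {"dx":0,"dy":1,"dz":0,"twist":0},
  {"dx":0,"dy":0.9,"dz":0,"twist":0},
  {"dx":0,"dy":0.38,"dz":0,"twist":0},
  {"dx":-0.78,"dy":0.17,"dz":0,"twist":0},
  {"dx":-0.39,"dy":0.09,"dz":0,"twist":0},
  {"dx":-0.39,"dy":0.09,"dz":0,"twist":0},
  {"dx":-0.39,"dy":0.09,"dz":0,"twist":0},
  {"dx":0,"dy":0,"dz":0,"twist":0},
])

```text
time: 16.65
tool_pos: [0.6434, 0.0894, 0.4405]
eef_rot: [0.0, 0.994, -0.108, -0.0]
wrist_force: [-0.0, -0.5, 0.1]
width: 0.0001
grasp_force: 0.0
```

```bash
cat > knob.py <<'E'
from h import *
import sys
b=cam("side")
f=b["frame"].astype(int);m=(f[...,0]>110)&(f[...,1]<70)&(f[...,2]<75);m[:,255:]=0;m[290:]=0
n,l,s,ce=cv2.connectedComponentsWithStats(m.astype(np.uint8))
y=np.deg2rad(-12.4)
for i in range(1,n):
    p=np.nanmedian(b["P"][l==i],0)
    if s[i,4]>8 and p[2]>.08:
        p=p+.009*np.array([.234,-.843,-.482]);d=p[:2]-[.5604,.109]
        print("knob",ce[i].round(1),s[i,4],p.round(4),"s",d[0]*np.cos(y)+d[1]*np.sin(y),"a",np.arctan2(p[2]-.123,.0655-(d[0]*np.cos(y)+d[1]*np.sin(y))))
t=manip.get_state();d=t["tool_pos"][:2]-[.5604,.109];print("tcp s",d[0]*np.cos(y)+d[1]*np.sin(y),-d[0]*np.sin(y)+d[1]*np.cos(y),t["tool_pos"],t["wrist_force"].round(1))
if len(sys.argv)>1: cv2.imwrite(sys.argv[1],cv2.resize(b["frame"][120:290,140:270],None,fx=3.5,fy=3.5)[...,::-1])
E
python3 knob.py
```

```text
knob [183.7 158.9] 32 [0.6211 0.0938 0.2816] s 0.062547226732394 a 1.552175415734057
tcp s 0.08569055190858285 -0.0012575526465568344 [0.64382155 0.08937099 0.44032789] [1.2 0.5 0.2]
```

The knob is following the push. I'll continue along the arc.

>>> jog_arm([
  {"dx":-0.78,"dy":0.17,"dz":0,"twist":0},
  {"dx":-0.62,"dy":0.14,"dz":-0.1,"twist":0},
  {"dx":-0.58,"dy":0.13,"dz":-0.2,"twist":0},
  {"dx":-0.58,"dy":0.13,"dz":-0.24,"twist":0},
  {"dx":-0.5,"dy":0.11,"dz":-0.3,"twist":0},
  {"dx":-0.5,"dy":0.11,"dz":-0.32,"twist":0},
  {"dx":0,"dy":0,"dz":0,"twist":0},
  {"dx":0,"dy":0,"dz":0,"twist":0},
])

```text
time: 17.5
tool_pos: [0.5557, 0.1092, 0.4114]
eef_rot: [0.0, 0.994, -0.108, -0.0]
wrist_force: [0.2, -0.4, -0.1]
width: -0.0002
grasp_force: 0.0
```

```bash
python3 knob.py pics/k1.png
```

```text
knob [221.1 176.2] 41 [0.5324 0.1124 0.2521] s -0.028042813640330712 a 0.9439059351790284
tcp s -0.004481945011004901 -0.000860147424258591 [0.5558379  0.10912235 0.41151847] [ 0.5 -0.  -1.5]
```

View pics/k1.png

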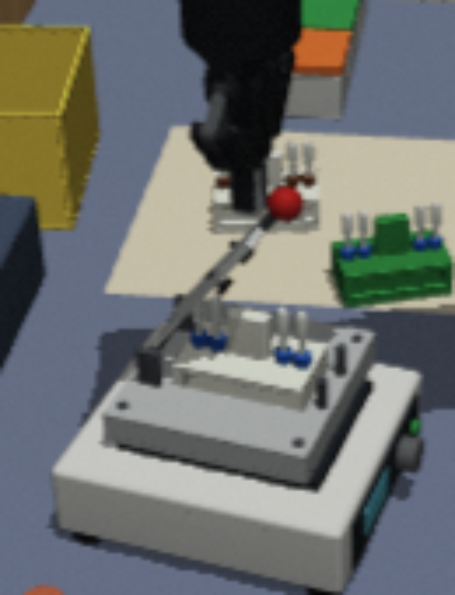

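The picture shows the knob at about (285,203) with the frame at about 50° and the fingers behind it; the rack still sits in the pocket. Now I'll go above the knob and press down along the arc.

>>> jog_arm([
  {"dx":0.16,"dy":-0.03,"dz":0,"twist":0},
  {"dx":0,"dy":0,"dz":0.8,"twist":0},
  {"dx":0,"dy":0,"dz":0.6,"twist":0},
  {"dx":-0.62,"dy":0.14,"dz":0,"twist":0},
  {"dx":-0.62,"dy":0.14,"dz":0,"twist":0},
  {"dx":0,"dy":0,"dz":-0.3,"twist":0},
  {"dx":-0.39,"dy":0.09,"dz":-0.5,"twist":0},
  {"dx":-0.39,"dy":0.09,"dz":-0.6,"twist":0},
])

```text
time: 18.35
tool_pos: [0.5089, 0.1202, 0.412]
eef_rot: [-0.0, 0.994, -0.108, -0.0]
wrist_force: [-3.6, 0.2, 4.0]
width: -0.0002
grasp_force: 2.5
```

```bash
python3 knob.py
```

```text
knob [232.7 186.8] 13 [0.5051 0.1188 0.2285] s -0.05610242854389827 a 0.7147495711882368
tcp s -0.05395721011734013 -0.00033678710009783265 [0.50762917 0.12025759 0.40889858] [-1.4  2.6 -0.8]
```

>>> jog_arm([
  {"dx":-0.31,"dy":0.07,"dz":-0.48,"twist":0},
  {"dx":-0.31,"dy":0.07,"dz":-0.48,"twist":0},
  {"dx":-0.25,"dy":0.05,"dz":-0.56,"twist":0},
  {"dx":-0.24,"dy":0.05,"dz":-0.56,"twist":0},
  {"dx":-0.11,"dy":0.02,"dz":-0.4,"twist":0},
  {"dx":-0.11,"dy":0.02,"dz":-0.4,"twist":0},
  {"dx":0,"dy":0,"dz":0,"twist":0},
])

```text
time: 19.1
tool_pos: [0.4755, 0.1269, 0.338]
eef_rot: [0.0, 0.994, -0.108, -0.001]
wrist_force: [0.8, -0.8, -0.1]
width: 0.0001
grasp_force: 0.0
```

```bash
python3 knob.py
```

```text
knob [247.1 215.8] 24 [0.4709 0.1256 0.1533] s -0.09093829370086312 a 0.19158553837789372
tcp s -0.08653769125550628 -0.0006474046653541128 [0.47574202 0.1269504  0.33877802] [-0.1  0.7 -0.4]
```

>>> jog_arm([
  {"dx":-0.04,"dy":0.01,"dz":-0.16,"twist":0},
  {"dx":-0.04,"dy":0.01,"dz":-0.16,"twist":0},
  {"dx":0,"dy":0,"dz":-0.16,"twist":0},
  {"dx":0,"dy":0,"dz":-0.16,"twist":0},
  {"dx":0,"dy":0,"dz":-0.12,"twist":0},
  {"dx":0,"dy":0,"dz":0,"twist":0},
  {"dx":0,"dy":0,"dz":0,"twist":0},
])

```text
time: 19.85
tool_pos: [0.4735, 0.1275, 0.3202]
eef_rot: [0.0, 0.994, -0.108, 0.0]
wrist_force: [-0.0, -0.6, -0.6]
width: -0.0001
grasp_force: 0.0
```

>>> jog_arm([
  {"dx":0,"dy":0,"dz":-0.08,"twist":0},
  {"dx":0,"dy":0,"dz":-0.08,"twist":0},
  {"dx":0,"dy":0,"dz":0,"twist":0},
  {"dx":0,"dy":0,"dz":0,"twist":0},
])

```text
time: 20.25
tool_pos: [0.4734, 0.1275, 0.3162]
eef_rot: [0.0, 0.994, -0.108, -0.0]
wrist_force: [-0.7, 0.6, -0.3]
width: 0.0001
grasp_force: 0.0
```

>>> jog_arm([
  {"dx":0,"dy":0,"dz":-0.06,"twist":0},
  {"dx":0,"dy":0,"dz":0,"twist":0},
  {"dx":0,"dy":0,"dz":0,"twist":0},
])

```text
time: 20.55
tool_pos: [0.4734, 0.1275, 0.3147]
eef_rot: [0.0, 0.994, -0.108, -0.0]
wrist_force: [0.6, 0.2, 0.2]
width: -0.0
grasp_force: 0.0
```

```bash
python3 knob.py pics/k2.png
```

```text
knob [248.  223.6] 23 [0.4687 0.126  0.1305] s -0.09325733026558115 a 0.04701701925691416
tcp s -0.08890184174340877 -0.0005896129005434 [0.47344542 0.12751451 0.31467093] [-0.3 -0.1 -0.5]
```

View pics/k2.png

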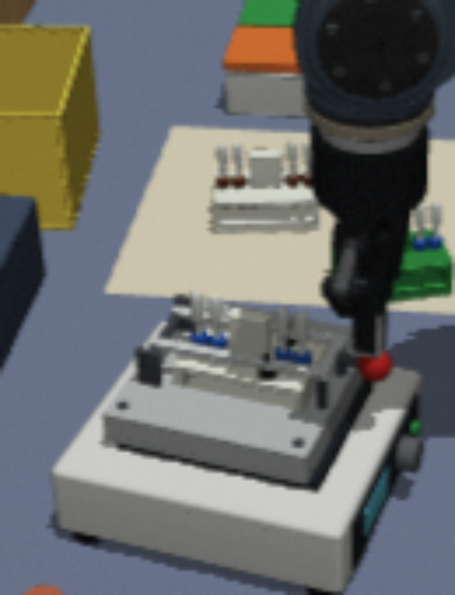

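The frame is nearly closed, with the knob at about (375,365) just under the fingertips. I'll press on in small steps until it meets the stops.

>>> jog_arm([
  {"dx":-0.08,"dy":0.02,"dz":-0.04,"twist":0},
  {"dx":-0.06,"dy":0.01,"dz":-0.04,"twist":0},
  {"dx":0,"dy":0,"dz":0,"twist":0},
  {"dx":0,"dy":0,"dz":0,"twist":0},
])

```text
time: 21.0
tool_pos: [0.4699, 0.1283, 0.3127]
eef_rot: [-0.0, 0.994, -0.108, -0.0]
wrist_force: [0.2, -0.1, 0.8]
width: 0.0002
grasp_force: 0.4
```

>>> jog_arm([
  {"dx":0,"dy":0,"dz":-0.04,"twist":0},
  {"dx":0,"dy":0,"dz":0,"twist":0},
  {"dx":0,"dy":0,"dz":0,"twist":0},
])

```text
time: 21.3
tool_pos: [0.4699, 0.1283, 0.3116]
eef_rot: [-0.0, 0.994, -0.108, -0.0]
wrist_force: [-0.1, 1.1, 0.0]
width: -0.0002
grasp_force: 0.5
```

>>> jog_arm([
  {"dx":0,"dy":0,"dz":-0.04,"twist":0},
  {"dx":0,"dy":0,"dz":0,"twist":0},
  {"dx":0,"dy":0,"dz":0,"twist":0},
])

```text
time: 21.6
tool_pos: [0.4699, 0.1283, 0.311]
eef_rot: [-0.0, 0.994, -0.108, -0.0]
wrist_force: [-3.4, 0.4, 6.6]
width: -0.0001
grasp_force: 3.6
```

The frame has reached its stops, with the TCP at 0.311 as computed. One more small press, then I'll withdraw.

>>> jog_arm([
  {"dx":0,"dy":0,"dz":-0.03,"twist":0},
  {"dx":0,"dy":0,"dz":0,"twist":0},
  {"dx":0,"dy":0,"dz":0,"twist":0},
])

```text
time: 21.9
tool_pos: [0.4699, 0.1283, 0.3107]
eef_rot: [-0.0, 0.994, -0.108, 0.0]
wrist_force: [-6.0, 0.0, 13.1]
width: 0.0
grasp_force: 7.0
```

>>> jog_arm([
  {"dx":0,"dy":0,"dz":0.3,"twist":0},
  {"dx":0,"dy":0,"dz":1,"twist":0},
  {"dx":0,"dy":0,"dz":1,"twist":0},
  {"dx":0,"dy":-0.5,"dz":1,"twist":0},
  {"dx":0,"dy":-1,"dz":1,"twist":0},
  {"dx":0,"dy":-1,"dz":1,"twist":0},
  {"dx":0,"dy":-1,"dz":0,"twist":0},
  {"dx":0,"dy":-1,"dz":0,"twist":0},
])

```text
time: 22.7
tool_pos: [0.4698, 0.0148, 0.4433]
eef_rot: [0.0, 0.994, -0.107, 0.001]
wrist_force: [-0.8, -0.6, 0.4]
width: 0.0001
grasp_force: 0.0
```

>>> jog_arm([
  {"dx":0,"dy":-1,"dz":0,"twist":0},
  {"dx":0,"dy":-1,"dz":0,"twist":0},
  {"dx":0,"dy":-1,"dz":0,"twist":0},
  {"dx":0,"dy":-1,"dz":0,"twist":0},
  {"dx":0,"dy":0,"dz":0,"twist":0},
  {"dx":0,"dy":0,"dz":0,"twist":0},
  {"dx":0,"dy":0,"dz":0,"twist":0},
])

```text
time: 23.4
tool_pos: [0.4699, -0.0836, 0.4424]
eef_rot: [-0.0, 0.994, -0.107, -0.0]
wrist_force: [-0.5, 0.2, -0.3]
width: -0.0001
grasp_force: 0.0
```

```bash
python3 knob.py pics/k3.png && python3 - <<'E'
from h import *
y=np.deg2rad(-12.4); R=np.array([[np.cos(y),np.sin(y)],[-np.sin(y),np.cos(y)]])
c=cam("side");Q=c["P"].reshape(-1,3);s=(Q[:,:2]-[.5604,.109])@R.T*1000
for x in range(-110,80,10):
    w=(abs(s[:,0]-x)<5)&(abs(s[:,1])>18)&(abs(s[:,1])<25); z=Q[w,2]*1000
    print(x,len(z),np.percentile(z,[10,50,90]).round(0) if len(z) else "")
E
```

```text
knob [247.  223.5] 40 [0.4711 0.1243 0.1298] s -0.09048674451008222 a 0.04353458230376924
tcp s -0.047021146096831064 -0.20743685185869792 [ 0.46993173 -0.08350072  0.44247673] [0.5 0.8 0.7]
-110 30 [-2.  3. 55.]
-100 36 [-2. 58. 68.]
-90 14 [67. 68. 69.]
-80 17 [66. 68. 71.]
-70 33 [72. 77. 97.]
-60 58 [100. 114. 128.]
-50 37 [100. 126. 130.]
-40 35 [117. 123. 130.]
-30 27 [ 99. 119. 130.]
-20 40 [ 97. 125. 134.]
-10 31 [ 97. 119. 129.]
0 23 [ 96. 119. 130.]
10 24 [ 97. 120. 129.]
20 23 [ 96. 118. 128.]
30 33 [ 97. 124. 130.]
40 40 [ 97. 120. 130.]
50 17 [102. 124. 130.]
60 25 [ 99. 127. 130.]
70 11 [100. 127. 129.]
```

View pics/k3.png

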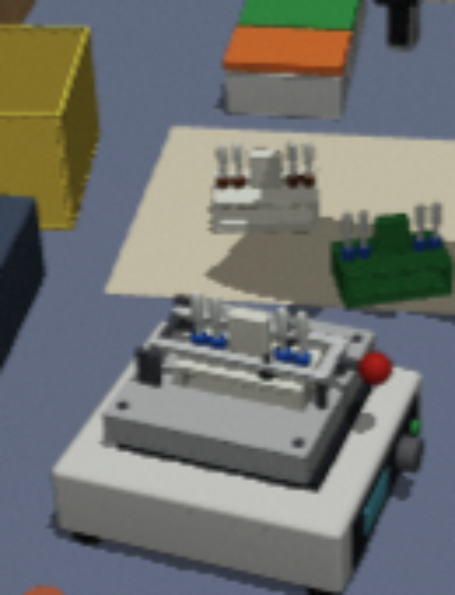

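The frame lies level at 130 mm over its whole length, so it is closed, with the knob at (375,367). The rack's top is still at about 118.5 mm and the arm is clear. I'll hand in now.

```bash
python3 -c "
from bench import order
print(order.job_done())"
```

```text
the job is handed in; nothing more can be done
None
```

I put the blue-collared rack in the pocket, pushed it down until it stopped dead on the floor, and then closed the hold-down frame over it; the job is handed in with the arm clear, though no verdict came back.

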